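# Jebena off its ring

### The job

The coffee is ready to serve: lift the jebena off its woven-look ceramic ring and stand it upright in the middle of the round wooden mat. Keep it upright on the way, set it down rather than dropping it, and leave the smaller jebena where it is.

Things in the scene. Friction and masses are not known exactly. Their poses are not given: they have to be found in the camera images.
- jebena_mid (a point): Larger clay coffee pot (jebena), on the ring (floor 16 mm above table, rim 10 mm higher): 178 mm tall with stopper, belly 106 mm across, foot 68 mm, 0.22 to 0.45 kg, upright. Point on its axis, 89 mm above the foot's flat underside. z up; handle at -x, spout at +x (tip 82 mm out, 134 mm above foot). Neck 33 mm across from 122 to 158 mm above foot; lip 38 mm across, stopper top at 178 mm.
- jebena_handle (a point): Best pinch point on that pot's handle: middle of the level top limb, a flat strap 13 mm wide (along y), 20 mm high, running along x. It lies 50 mm from the pot's axis and 63 mm above the mid point (152 mm above the foot); the limb runs from the neck to 78 mm from the axis, then turns down to the belly. Same axes as the pot. Free on both sides; off the pot's balance, so grip firmly.
- mat_round_top (a point): Fixed round wooden mat, 140 mm across, 10 mm thick; this point is the centre of its top face, z up. A square mat of the same wood, 125 mm, lies nearby and is not the one meant.
- jebena_small_mid (a point): The smaller jebena of the same clay and shape, 128 mm tall, belly 76 mm across, standing straight on the table farther from the robot; to be left alone. This point lies on its upright axis, half-way up (64 mm above its underside); z up.
Mind the look-alikes: they are no part of the job. Leave any purple look-alike of the part that bears jebena_mid alone.

How it is judged:
On the way:
1. the larger jebena is lifted clear of its ring (height (world z) of jebena_mid above 0.13 m), for 0.1 s.
At the end, for the whole second after the job is handed in: The larger jebena stands at rest on the round mat, upright within about 6 degrees, its axis within 25 mm of the mat's centre; the smaller jebena is within 30 mm of where it stood (horizontal distance between jebena_mid and mat_round_top below 0.025 m and z of jebena_mid in the frame of mat_round_top between 0.081 and 0.097 m and angle between jebena_mid's own z axis and vertical below 0.1 rad and linear speed of jebena below 0.02 m/s and distance of jebena_small_mid from where it was at the start of the episode below 0.03 m); the robot touches nothing.
It fails at once if the larger jebena is tipped by more than about 35 degrees (angle between jebena_mid's own z axis and vertical above 0.6 rad).
It fails at once if the larger jebena is dropped (falls free of the fingers faster than 0.5 m/s, about 13 mm of fall) (contact force between jebena and the fingers below 0.05 N and linear speed of jebena above 0.5 m/s).
It fails at once if the smaller jebena is moved by more than 30 mm (distance of jebena_small_mid from where it was at the start of the episode above 0.03 m).
It also fails if it takes over 42 s, if anything falls off the work surface, if the arm or the gripper's body presses on something with over 40 N, if the wrist force passes 120 N, or if a joint passes its speed limit or range.

### The arm

A 6-joint arm with a two-finger parallel gripper is mounted at the origin on the work surface. World frame = base frame: x ahead of the robot, y to its left, z up, the work surface at z = 0. Lengths are in m, angles in rad, forces in N, time in s.
With the tool pointing down it reaches from about 0.375 to 0.975 m from the base axis. Payload 3.8 kg.
Tool frame: the origin (TCP) lies between the finger pads; the fingertips stand 8 mm ahead of it and the grasp point (between the pads) lies 11 mm behind it; z points along the fingers, y is the line along which they close (so a half turn about z gives the same grasp; the last joint's range is limited). The gripper opens to 85 mm and grips with 20 to 120 N. Pads are 22 mm wide; open, the fingers measure 114 mm over their backs; the gripper's body (76 mm by 85 mm) begins 54 mm behind the grasp point. The pads swing forward as they close: fully open they stand 13 mm farther back than shut.
Start: joints at [-0.037, 0.264, 1.604, -0, 1.274, -0.037], TCP at [0.675, -0, 0.239] pointing down, gripper open.
Joint ranges: [-2.63, 2.63], [-0.94, 2.18], [0.31, 2.57], [-1.31, 4.45], [0, 2.66], [-2.55, 2.55]. Speed limits (rad/s): [2.57, 2.57, 3.14, 3.14, 3.14, 3.14].

### API

Orientations are given as a unit quaternion [x, y, z, w].
In Python, from workcell import sensors, read_camera, order, spotter gives the robot as it stands.
- The arm moves only by the tool jog_arm, never from a script. Its arguments are lists of equal length, an entry for each row: "offset": the shift along the tool's x, y, z in m, a list of three; "twist": the turn about the tool's z in degrees. A call has 1 to 12 rows; each row is the pose to reach, as a shift and turn from the pose commanded when the call began, along the tool's axes at that moment; what a row does not reach only later rows make up. A row lasts 1/12 s, in which the tool goes at most 41.7 mm and 7.16 degrees, less where a joint would pass 70% of its speed; a pose out of reach is approached as far as the arm can. A call with a gripper value outside its range is refused whole. "fingers" is the closure, from -1 (fully open) to 1 (shut), so that 0 is half open, set as the call begins (left out, the last holds). The fingers move at their own pace and stop on an object; "grip_force" is the grip in N (left out, the last holds). Time passes only in rows, so rows that repeat a pose let the fingers close. It gives the time, the measured TCP pose, the force, the opening and the grip force at its end, in the units of the state.
- sensors.get_state(): the state, without advancing time (a new reading comes with each control period).
- read_camera(name): name is "scene" or "side" or "wrist"; returns a dict with "img" (400x640x3 uint8, red, green, blue), "z_map" (400x640 float32, m along the optical axis (not along the pixel's ray), 0 where there is no reading), "intrinsics" (3x3 intrinsics, pixels), "k1" (the pictures are not rectified: a ray, as slopes to the right and down, at radius r is drawn at 1 + k1 r^2 times it, then the intrinsics apply), "extrinsics" (4x4, takes a point from camera to world coordinates); the wrist camera has in their place "tool_from_camera" (4x4, takes a point from camera to tool coordinates, whose origin is the TCP and whose axes are the flange's). Camera axes: x right, y up, looking along -z (the intrinsics and any distortion apply to the point x, -y, -z); pixel columns grow to the right and rows downward; lengths in m; the calibration is good to about 2 mm. A picture is of the moment at which its call begins: read the wrist's pose just before it.
- order.job_done(): hands the job in; it is judged then, once.
Trained networks look in a picture, given as the dict that the camera call returned (one of the last four; its "shot" number tells which), for a name from the list of things; names that differ only in an ending like _2 or _b are one class to them, and where a whole thing is asked for, a point or a joint stands for the part that bears it (a point fixed in the world has none). Each returns a list of dicts, best first, with "confidence" (0 to 1); they miss things now and then, are a little off and sometimes report something else, mostly with a low value. They report only what shows in the picture. A call takes as long as a camera call. They do not tell look-alikes from the thing itself.
- spotter.search_frame(picture, target): "point" ([x, y, z] in m, in world coordinates, good to about 4 mm: the middle of the surface that is visible of it).
- spotter.place_of(picture, target): "point" ([x, y, z] in m, in world coordinates, good to about 4 mm: a listed point, or the origin of a listed thing).
The state is a dict: "clock": time; "qpos": joint angles; "qvel": joint speeds; "joint_torque": joint torques, N m; "position": TCP position; "tcp_rot": TCP orientation; "wrist_force": force on the tool from outside, world axes, zero at the start; "wrist_torque": the same for the moment, N m; "width": opening from 0.0 (shut) to 1.0 (fully open); "grasp_force": force on a finger pad.
Only numpy, scipy, OpenCV 4.12 (cv2) and the standard library are available. Lean on these libraries where they do the work, as an engineer would, in place of code of your own. Each camera call takes 0.05 s, during which the arm holds its last target. There are 200 camera calls.

## Working session

There is one attempt and no reset: what is moved stays moved. The work goes in short steps, Python scripts to look and compute and a tool call to move; the robot and the scene stay as the last step left them, time stands still between calls to the robot, and variables do not carry over. Pictures are saved under pics/ and viewed, at most 10 in all, crops included, and the job is handed in when it is done.

Besides the shell and the picture viewer there is one more tool, called after ">>>" by a JSON object that holds its "api" and its "payload", one argument or row to a line. jog_arm: Moves the arm, as the interface text tells. Its arguments: {"type":"object","properties":{"offset":{"type":"array"},"twist":{"type":"array"},"fingers":{"type":"number"},"grip_force":{"type":"number"}},"required":["offset","twist"]}

```bash
mkdir -p pics
cat > h.py <<'E'
import numpy as np, cv2
from workcell import sensors, read_camera, order, spotter
def save(c,name,box=None,scale=1):
    im=c["img"]
    if box: im=im[box[1]:box[3],box[0]:box[2]]
    im=cv2.resize(im,None,fx=scale,fy=scale,interpolation=cv2.INTER_CUBIC)
    cv2.imwrite("pics/"+name,im[:,:,::-1])
def cloud(c,T=None):
    K=np.array(c["intrinsics"]);h,w=c["z_map"].shape
    u,v=np.meshgrid(np.arange(w,dtype=np.float64),np.arange(h,dtype=np.float64))
    # k1 model: drawn = s*(1+k1 r^2)
    a=(u-K[0,2])/K[0,0];b=(v-K[1,2])/K[1,1];x,y=a.copy(),b.copy()
    for _ in range(8):
        f=1+c["k1"]*(x*x+y*y);x,y=a/f,b/f
    z=c["z_map"].astype(float);P=np.stack([x*z,-y*z,-z,np.ones_like(z)],-1)
    T=np.array(c["extrinsics"]) if T is None else T
    W=(P@T.T)[...,:3];W[z==0]=np.nan
    return W
E
python3 - <<'E'
from h import *
print(sensors.get_state())
for n in ["scene","side"]:
    c=read_camera(n);save(c,n+"0.png");np.save(n+"0.npy",cloud(c));print(n,c["extrinsics"],c["k1"])
    for t in ["jebena_mid","jebena_handle","mat_round_top","jebena_small_mid"]:
        print(t,[(np.round(d["point"],3).tolist(),round(d["confidence"],2)) for d in spotter.place_of(c,t)])
E
```

```text
{'clock': 0.0, 'qpos': array([-3.69167211e-02,  2.64769292e-01,  1.60535482e+00, -2.20901681e-05,
        1.27369978e+00, -3.69066165e-02]), 'qvel': array([ 0.00207217,  0.00089477, -0.00113665, -0.00317156, -0.00251059,
       -0.00175516]), 'joint_torque': array([ 6.10465631e-04, -5.15121067e+01, -3.67308676e+01, -4.07824507e-05,
        1.31324201e-02,  1.46811578e-05]), 'position': array([6.74296278e-01, 5.67473805e-06, 2.37961490e-01]), 'tcp_rot': array([ 0.70710762,  0.70710506, -0.00076695, -0.00081025]), 'wrist_force': array([ 0.48393875,  0.65909695, -0.53355996]), 'wrist_torque': array([-0.01584342, -0.00050556, -0.01505389]), 'grasp_force': 0.0, 'width': 0.9991648079314279}
scene [[-0.82278748 -0.35459068  0.44416913  0.85957625]
 [ 0.56828374 -0.52513146  0.63347497  0.43010516]
 [ 0.00862286  0.77362937  0.63357971  0.58159597]
 [ 0.          0.          0.          1.        ]] -0.06801057050595465
jebena_mid [([0.363, 0.246, 0.085], 0.58)]
jebena_handle [([0.315, 0.256, 0.15], 0.9), ([0.524, 0.248, 0.168], 0.83)]
mat_round_top [([0.501, -0.243, 0.011], 0.84), ([0.57, 0.226, 0.103], 0.63)]
jebena_small_mid [([0.761, -0.029, 0.06], 0.94)]
side [[ 0.8808916   0.33981962 -0.32947324  0.2113224 ]
 [-0.47299762  0.60639973 -0.63918121 -0.68605575]
 [-0.01741383  0.71888942  0.6949063   0.88447483]
 [ 0.          0.          0.          1.        ]] -0.11805933405653936
jebena_mid [([0.57, 0.225, 0.107], 0.67), ([0.357, 0.244, 0.089], 0.56)]
jebena_handle [([0.315, 0.255, 0.153], 0.89), ([0.527, 0.253, 0.168], 0.79)]
mat_round_top [([0.504, -0.24, 0.01], 0.89)]
jebena_small_mid [([0.757, -0.027, 0.066], 0.89)]
```

View pics/scene0.png

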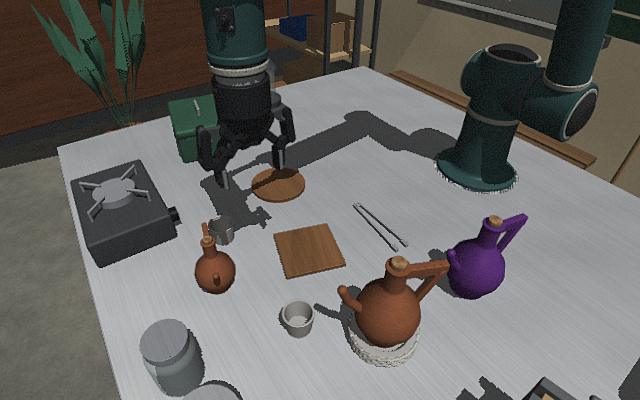

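View pics/side0.png

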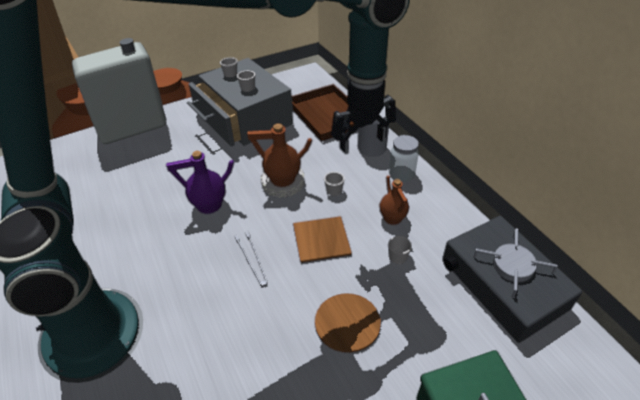

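Candidates for the jebena:
- Large clay pot on the ring: scene (388,310), side (281,160).
- Purple look-alike on the table: scene (476,265), side (206,190).
- Small clay pot: scene (215,270).

I choose the clay pot on the white ring. For the mats, the round one is at scene (278,184), side (348,322), and the square one at scene (310,250). Next I refine from the depth data and check a close crop.

Run:
```python
from h import *
im=cv2.imread("pics/scene0.png");cv2.imwrite("pics/crop0.png",cv2.resize(im[200:380,260:540],None,fx=2.5,fy=2.5))
for n in ["scene","side"]:
    W=np.load(n+"0.npy");I=cv2.imread(f"pics/{n}0.png")[:,:,::-1].astype(int);x,y,z=W[...,0],W[...,1],W[...,2]
    clay=(I[...,0]>1.4*I[...,2])&(I[...,0]>I[...,1]*1.2)
    near=clay&(np.hypot(x-.57,y-.225)<.12)
    for lo,hi in [(.03,.06),(.06,.09),(.142,.158),(.16,.18),(.181,.2)]:
        m=near&(z>lo)&(z<hi);p=W[m]
        if len(p)>10: print(n,lo,hi,len(p),p.min(0).round(3),p.max(0).round(3),p.mean(0).round(3))
    # handle
    d=(x-.57)*-.87+(y-.225)*.49
    m=near&(z>.150)&(z<.195)&(d>.028)&(d<.075);p=W[m];c=p.mean(0);s=np.linalg.svd(p[:,:2]-c[:2])[2][0]
    print("handle",c.round(4),np.degrees(np.arctan2(s[1],s[0])).round(1),"ztop",np.percentile(p[:,2],95).round(4))
    # mat
    R=clay&(np.hypot(x-.503,y+.242)<.1)&(z>.003)&(z<.018);p=W[R][:,:2].astype(np.float32)
    print("mat z",np.median(z[R]).round(4),cv2.minEnclosingCircle(p),p.mean(0))
    # belly circle fit
    m=near&(z>.055)&(z<.085)&(np.hypot(x-.57,y-.225)<.062);p=W[m]
    A=np.c_[2*p[:,:2],np.ones(len(p))];q=np.linalg.lstsq(A,(p[:,:2]**2).sum(1),rcond=None)[0];print("belly",q[:2],np.sqrt(q[2]+q[0]**2+q[1]**2))
    m=near&(z>.142)&(z<.172)&(np.hypot(x-.57,y-.225)<.024);p=W[m]
    A=np.c_[2*p[:,:2],np.ones(len(p))];q=np.linalg.lstsq(A,(p[:,:2]**2).sum(1),rcond=None)[0];print("neck",q[:2],np.sqrt(q[2]+q[0]**2+q[1]**2))
```

```text
scene 0.03 0.06 52 [0.59  0.214 0.031] [0.619 0.267 0.06 ] [0.606 0.249 0.05 ]
scene 0.06 0.09 747 [0.534 0.18  0.06 ] [0.622 0.278 0.09 ] [0.601 0.252 0.078]
scene 0.142 0.158 337 [0.506 0.187 0.142] [0.647 0.262 0.158] [0.576 0.23  0.149]
scene 0.16 0.18 694 [0.498 0.216 0.16 ] [0.586 0.264 0.18 ] [0.54  0.245 0.172]
scene 0.181 0.2 427 [0.552 0.208 0.181] [0.587 0.244 0.196] [0.573 0.229 0.188]
handle [0.5235 0.2508 0.1716] -26.6 ztop 0.1794
mat z 0.0105 ((0.5012096762657166, -0.2375444620847702), 0.0713176280260086) [ 0.50499326 -0.2316183 ]
belly [0.56889961 0.22531439] 0.05119311484778822
neck [0.56638128 0.22392723] 0.018150944614229576
side 0.03 0.06 115 [0.525 0.174 0.03 ] [0.596 0.21  0.06 ] [0.555 0.186 0.047]
side 0.06 0.09 343 [0.519 0.171 0.06 ] [0.612 0.235 0.09 ] [0.554 0.187 0.077]
side 0.142 0.158 99 [0.503 0.183 0.142] [0.641 0.256 0.158] [0.558 0.22  0.15 ]
side 0.16 0.18 265 [0.498 0.206 0.16 ] [0.588 0.263 0.18 ] [0.536 0.235 0.171]
side 0.181 0.2 110 [0.552 0.206 0.181] [0.589 0.236 0.197] [0.569 0.219 0.188]
handle [0.5203 0.2448 0.1699] -26.3 ztop 0.1782
mat z 0.0099 ((0.5008889436721802, -0.2394641786813736), 0.0706641897559166) [ 0.49948657 -0.24299562]
belly [0.56746685 0.22197634] 0.047996108866250026
neck [0.56815816 0.22510912] 0.015406499453608325
```

View pics/crop0.png

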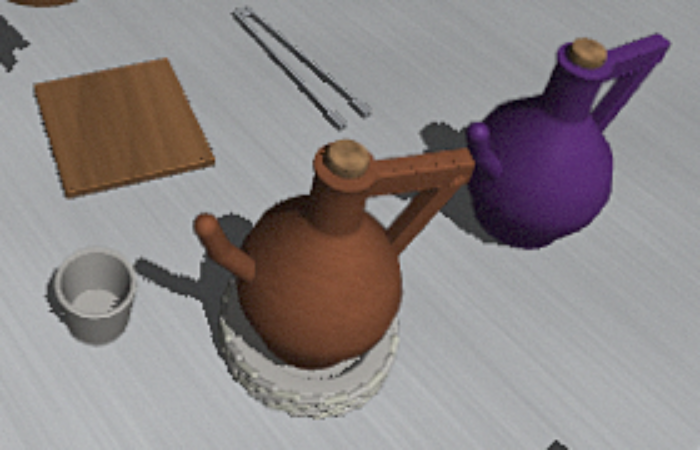

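The crop confirms it: the clay pot on the white ring, with its strap handle running up-right to about (470,160) in the crop, and the purple pot separate behind it. Its axis is about (0.568, 0.225), the handle about (0.524, 0.247, 0.168) with the limb at -26.5°, and the mat centre about (0.501, -0.239). I move above the handle.

>>> {"api": "jog_arm", "payload": {
  "offset": [
    [0.015,-0.009,0],
    [0.04,-0.024,0],
    [0.07,-0.042,0],
    [0.1,-0.06,0],
    [0.13,-0.078,0],
    [0.16,-0.096,0],
    [0.19,-0.115,0],
    [0.215,-0.131,0],
    [0.235,-0.143,0],
    [0.247,-0.151,0],
    [0.247,-0.151,0],
    [0.247,-0.151,0]
  ],
  "twist": [-5,-11,-17,-23,-29,-35,-41,-47,-53,-59,-63.5,-63.5],
  "fingers": -1
}}

```text
clock: 1.5
position: [0.5234, 0.248, 0.2396]
tcp_rot: [0.227, 0.974, 0.0, 0.0]
wrist_force: [-0.2, 0.3, 0.6]
width: 1.002
grasp_force: 0.0
```

```bash
cat >> h.py <<'E'
from scipy.spatial.transform import Rotation as Ro
def toolT(s):
    T=np.eye(4);T[:3,:3]=Ro.from_quat(s["tcp_rot"]).as_matrix();T[:3,3]=s["position"];return T
E
python3 - <<'E'
from h import *
s=sensors.get_state();T=toolT(s);c=read_camera("wrist");save(c,"wrist1.png")
W=cloud(c,T@np.array(c["tool_from_camera"]))
print(T.round(3),s["qpos"].round(2))
I=c["img"].astype(int);x,y,z=W[...,0],W[...,1],W[...,2]
clay=(I[...,0]>1.4*I[...,2])&(I[...,0]>I[...,1]*1.2)
d=(x-.568)*-.895+(y-.225)*.446;e=(x-.568)*.446+(y-.225)*.895
m=clay&(z>.165)&(z<.19)&(d>.03)&(d<.072)&(abs(e)<.03);p=W[m]
if len(p)>20:
    q=np.linalg.svd(p[:,:2]-p[:,:2].mean(0))[2][0];print(len(p),p.mean(0),np.degrees(np.arctan2(q[1],q[0])),"e",np.percentile(e[m],[2,50,98]),"ztop",np.percentile(p[:,2],[50,90]))
m=(z>.185)&(z<.2)&(np.hypot(x-.568,y-.225)<.04);p=W[m][:,:2].astype(np.float32)
if len(p)>20: print("top",cv2.minEnclosingCircle(p))
E
```

```text
[[-0.897  0.443  0.     0.523]
 [ 0.443  0.897  0.     0.248]
 [-0.     0.    -1.     0.24 ]
 [ 0.     0.     0.     1.   ]] [ 0.4   0.08  1.81 -0.    1.24 -0.71]
1326 [0.52229482 0.24898943 0.17811021] -25.612146199666345 e [-0.00516977  0.00103162  0.00725632] ztop [0.17816811 0.1789804 ]
top ((0.5701727271080017, 0.22563281655311584), 0.01743559166789055)
```

>>> {"api": "jog_arm", "payload": {
  "offset": [
    [0,0,0.008],
    [0,0,0.025],
    [0,0,0.045],
    [0,0,0.062],
    [0,0,0.075],
    [0,0,0.082],
    [0,0,0.082],
    [0,0,0.082]
  ],
  "twist": [0,0,0,0,0,0,0,0]
}}

```text
clock: 2.22
position: [0.5242, 0.2467, 0.1571]
tcp_rot: [0.23, 0.973, -0.0, -0.0]
wrist_force: [-0.8, -0.1, -0.5]
width: 1.002
grasp_force: 0.0
```

>>> {"api": "jog_arm", "payload": {
  "offset": [
    [0,0,0],
    [0,0,0],
    [0,0,0],
    [0,0,0],
    [0,0,0],
    [0,0,0],
    [0,0,0],
    [0,0,0],
    [0,0,0],
    [0,0,0],
    [0,0,0],
    [0,0,0]
  ],
  "twist": [0,0,0,0,0,0,0,0,0,0,0,0],
  "fingers": 1,
  "grip_force": 100
}}

```text
clock: 3.22
position: [0.5243, 0.2474, 0.1579]
tcp_rot: [0.229, 0.973, 0.0, 0.0]
wrist_force: [-0.7, 2.1, 4.5]
width: 0.138
grasp_force: 98.1
```

>>> {"api": "jog_arm", "payload": {
  "offset": [
    [0,0,-0.002],
    [0,0,-0.006],
    [0,0,-0.012],
    [0,0,-0.02],
    [0,0,-0.028],
    [0,0,-0.036],
    [0,0,-0.044],
    [0,0,-0.052],
    [0,0,-0.058],
    [0,0,-0.062],
    [0,0,-0.064],
    [0,0,-0.064]
  ],
  "twist": [0,0,0,0,0,0,0,0,0,0,0,0]
}}

```text
clock: 4.22
position: [0.5243, 0.2471, 0.2219]
tcp_rot: [0.229, 0.973, 0.0, 0.0]
wrist_force: [0.7, -0.1, -3.3]
width: 0.131
grasp_force: 97.4
```

Run:
```python
from h import *
c=read_camera("side");W=cloud(c);save(c,"side2.png",(150,60,410,260),2.5)
I=c["img"].astype(int);x,y,z=W[...,0],W[...,1],W[...,2]
clay=(I[...,0]>1.4*I[...,2])&(I[...,0]>I[...,1]*1.2)
m=clay&(np.hypot(x-.57,y-.225)<.07)&(z>.09)&(z<.17);p=W[m]
from scipy.optimize import least_squares
r=least_squares(lambda q:np.linalg.norm(p-q[:3],axis=1)-q[3],[.57,.225,.14,.05],loss="soft_l1",f_scale=.003);print(r.x,z[clay&(np.hypot(x-.57,y-.225)<.03)].max())
print([ (d["point"],d["confidence"]) for d in spotter.place_of(c,"jebena_mid")])
```

```text
[0.5698984  0.22637268 0.13427127 0.0532808 ] 0.2601358049553605
[([0.5678, 0.2247, 0.1704], 0.75), ([0.3579, 0.2435, 0.0875], 0.59)]
```

View pics/side2.png

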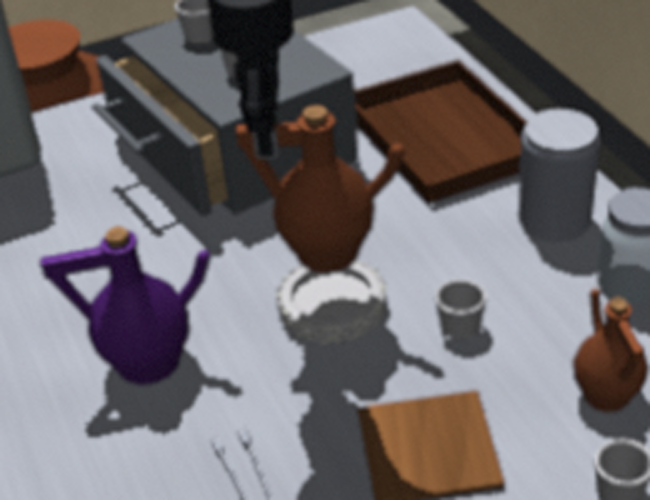

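Lifted, hanging upright above the ring at crop (325,200), purple and small pots untouched. Quick obstacle check along the way to the mat.

Run:
```python
from h import *
P=np.concatenate([np.load(n+"0.npy").reshape(-1,3) for n in["scene","side"]]);P=P[np.isfinite(P).all(1)]
m=(P[:,0]>.35)&(P[:,0]<.72)&(P[:,1]>-.42)&(P[:,1]<.12)&(P[:,2]>.03)&(P[:,2]<.35);P=P[m]
H={}
for p in P: k=tuple((p[:2]//.04*.04).round(2));H.setdefault(k,[]).append(p[2])
for k in sorted(H): 
    if len(H[k])>3: print(k,len(H[k]),min(H[k]).__round__(3),max(H[k]).__round__(3))
T=np.array(toolT(sensors.get_state()))[:3,:3];print(T.T@np.array([-.068,-.464,0]))
```

```text
(np.float64(0.6), np.float64(-0.04)) 696 0.244 0.35
(np.float64(0.6), np.float64(0.0)) 978 0.244 0.35
(np.float64(0.64), np.float64(-0.2)) 9 0.033 0.049
(np.float64(0.64), np.float64(-0.16)) 124 0.03 0.049
(np.float64(0.64), np.float64(-0.04)) 283 0.299 0.35
(np.float64(0.64), np.float64(0.0)) 656 0.301 0.35
(np.float64(0.64), np.float64(0.08)) 159 0.03 0.047
(np.float64(0.68), np.float64(-0.2)) 164 0.03 0.048
(np.float64(0.68), np.float64(-0.16)) 147 0.03 0.05
(np.float64(0.68), np.float64(-0.12)) 110 0.03 0.049
(np.float64(0.68), np.float64(-0.04)) 426 0.035 0.35
(np.float64(0.68), np.float64(0.0)) 920 0.244 0.35
(np.float64(0.68), np.float64(0.08)) 90 0.03 0.047
[-1.46154868e-01 -4.45599296e-01  1.48234353e-04]
```

Corridor clear (cups and stove edge below 50 mm and off to the +x side). I carry the pot over.

>>> {"api": "jog_arm", "payload": {
  "offset": [
    [-0.0017,-0.0053,0],
    [-0.0052,-0.0159,0],
    [-0.0104,-0.0318,0],
    [-0.0173,-0.053,0],
    [-0.0242,-0.0743,0],
    [-0.0312,-0.0955,0],
    [-0.0381,-0.1167,0],
    [-0.045,-0.138,0],
    [-0.052,-0.159,0],
    [-0.059,-0.18,0],
    [-0.066,-0.2015,0],
    [-0.0728,-0.2228,0]
  ],
  "twist": [0,0,0,0,0,0,0,0,0,0,0,0]
}}

```text
clock: 5.32
position: [0.4886, 0.0132, 0.2209]
tcp_rot: [0.229, 0.973, -0.0, -0.0]
wrist_force: [0.8, 0.1, -2.7]
width: 0.131
grasp_force: 97.5
```

>>> {"api": "jog_arm", "payload": {
  "offset": [
    [-0.0069,-0.0212,0],
    [-0.0139,-0.0424,0],
    [-0.0208,-0.0636,0],
    [-0.0277,-0.0849,0],
    [-0.0346,-0.106,0],
    [-0.0416,-0.1273,0],
    [-0.0485,-0.1485,0],
    [-0.0554,-0.1697,0],
    [-0.0624,-0.191,0],
    [-0.0675,-0.207,0],
    [-0.071,-0.2175,0],
    [-0.0728,-0.2228,0]
  ],
  "twist": [0,0,0,0,0,0,0,0,0,0,0,0]
}}

```text
clock: 6.32
position: [0.4544, -0.2184, 0.221]
tcp_rot: [0.23, 0.973, -0.0, -0.0]
wrist_force: [0.1, -0.2, -3.1]
width: 0.132
grasp_force: 97.6
```

>>> {"api": "jog_arm", "payload": {
  "offset": [
    [0,0,0],
    [0,0,0],
    [0,0,0]
  ],
  "twist": [0,0,0]
}}

```text
clock: 6.57
position: [0.4554, -0.216, 0.2211]
tcp_rot: [0.229, 0.973, 0.0, -0.0]
wrist_force: [-0.1, -0.9, -4.4]
width: 0.136
grasp_force: 97.6
```

Run:
```python
from h import *
from scipy.optimize import least_squares
for n in ["side","scene"]:
    c=read_camera(n);W=cloud(c);save(c,n+"3.png")
    I=c["img"].astype(int);x,y,z=W[...,0],W[...,1],W[...,2]
    clay=(I[...,0]>1.4*I[...,2])&(I[...,0]>I[...,1]*1.2)
    m=clay&(np.hypot(x-.5,y+.24)<.07)&(z>.09)&(z<.16);p=W[m]
    r=least_squares(lambda q:np.linalg.norm(p-q[:3],axis=1)-q[3],[.5,-.24,.135,.05],loss="soft_l1",f_scale=.003);print(n,len(p),r.x)
    m=(z>.20)&(z<.222)&clay&(np.hypot(x-.5,y+.24)<.025);p=W[m]
    if len(p)>10:
        r=least_squares(lambda q:np.hypot(p[:,0]-q[0],p[:,1]-q[1])-.0165,[.5,-.24],loss="soft_l1",f_scale=.002);print("neck",len(p),r.x)
    m=clay&(np.hypot(x-.5,y+.24)<.072)&(z>.0);q=W[m];print("low z", np.percentile(q[q[:,2]>.03][:,2],.5))
    print([ (d["point"],d["confidence"]) for d in spotter.place_of(c,"jebena_mid")])
```

```text
side 775 [ 0.50052626 -0.23681608  0.13357454  0.05306806]
neck 161 [ 0.50058963 -0.23707535]
low z 0.08345017647667681
[([0.3588, 0.2441, 0.0918], 0.73), ([0.5006, -0.2348, 0.1676], 0.7)]
scene 879 [ 0.4992482  -0.24034646  0.13425886  0.05343399]
neck 125 [ 0.50009359 -0.23935712]
low z 0.08311394379455887
[([0.4975, -0.2366, 0.1674], 0.85), ([0.3602, 0.2433, 0.0868], 0.62)]
```

The pot is centred over the mat within about 2 mm and upright (belly and neck fits agree). I lower it; the foot should be about 70 mm above the mat.

>>> {"api": "jog_arm", "payload": {
  "offset": [
    [0,0,0.003],
    [0,0,0.009],
    [0,0,0.017],
    [0,0,0.026],
    [0,0,0.035],
    [0,0,0.044],
    [0,0,0.052],
    [0,0,0.058],
    [0,0,0.062],
    [0,0,0.065],
    [0,0,0.066],
    [0,0,0.066]
  ],
  "twist": [0,0,0,0,0,0,0,0,0,0,0,0]
}}

```text
clock: 7.77
position: [0.4555, -0.2168, 0.1552]
tcp_rot: [0.229, 0.973, -0.0, -0.0]
wrist_force: [0.3, 0.5, -3.5]
width: 0.132
grasp_force: 97.6
```

>>> {"api": "jog_arm", "payload": {
  "offset": [
    [0,0,0.001],
    [0,0,0.002],
    [0,0,0.002]
  ],
  "twist": [0,0,0]
}}

```text
clock: 8.02
position: [0.4556, -0.2168, 0.1535]
tcp_rot: [0.229, 0.973, -0.0, 0.0]
wrist_force: [-0.5, 0.5, -2.4]
width: 0.133
grasp_force: 97.6
```

>>> {"api": "jog_arm", "payload": {
  "offset": [
    [0,0,0.0005],
    [0,0,0.001],
    [0,0,0.001]
  ],
  "twist": [0,0,0]
}}

```text
clock: 8.27
position: [0.4555, -0.2167, 0.1523]
tcp_rot: [0.229, 0.973, -0.0, 0.0]
wrist_force: [0.2, 0.5, -3.7]
width: 0.134
grasp_force: 97.6
```

>>> {"api": "jog_arm", "payload": {
  "offset": [
    [0,0,0.0005],
    [0,0,0.001],
    [0,0,0.001]
  ],
  "twist": [0,0,0]
}}

```text
clock: 8.52
position: [0.4555, -0.2168, 0.1521]
tcp_rot: [0.229, 0.973, -0.0, 0.0]
wrist_force: [-3.2, 1.7, 4.4]
width: 0.133
grasp_force: 98.6
```

Contact felt: the force went from -3.5 to +4.4 N. Release.

>>> {"api": "jog_arm", "payload": {
  "offset": [
    [0,0,0],
    [0,0,0],
    [0,0,0],
    [0,0,0],
    [0,0,0],
    [0,0,0]
  ],
  "twist": [0,0,0,0,0,0],
  "fingers": -0.2,
  "grip_force": 20
}}

```text
clock: 9.02
position: [0.4556, -0.2168, 0.1513]
tcp_rot: [0.229, 0.973, -0.0, 0.0]
wrist_force: [0.0, 0.3, 0.9]
width: 0.6
grasp_force: 0.0
```

>>> {"api": "jog_arm", "payload": {
  "offset": [
    [0,0,-0.004],
    [0,0,-0.015],
    [0,0,-0.035],
    [0,0,-0.06],
    [0,0,-0.09],
    [0,0,-0.115],
    [0,0,-0.135],
    [0,0,-0.145],
    [0,0,-0.15],
    [0,0,-0.15]
  ],
  "twist": [0,0,0,0,0,0,0,0,0,0]
}}

```text
clock: 9.85
position: [0.4559, -0.217, 0.3027]
tcp_rot: [0.229, 0.973, -0.0, 0.001]
wrist_force: [0.6, -0.2, -0.1]
width: 0.603
grasp_force: 0.0
```

Run:
```python
from h import *
from scipy.optimize import least_squares
for n in ["side","scene"]:
    c=read_camera(n);W=cloud(c)
    if n=="side": save(c,n+"4.png")
    I=c["img"].astype(int);x,y,z=W[...,0],W[...,1],W[...,2]
    clay=(I[...,0]>1.4*I[...,2])&(I[...,0]>I[...,1]*1.2)
    m=clay&(np.hypot(x-.5,y+.24)<.07)&(z>.025)&(z<.09);p=W[m]
    r=least_squares(lambda q:np.linalg.norm(p-q[:3],axis=1)-q[3],[.5,-.24,.065,.05],loss="soft_l1",f_scale=.003);print(n,r.x)
    m=(z>.135)&(z<.160)&clay&(np.hypot(x-.5,y+.24)<.025);p=W[m]
    r=least_squares(lambda q:np.hypot(p[:,0]-q[0],p[:,1]-q[1])-.0165,[.5,-.24],loss="soft_l1",f_scale=.002);print("neck",r.x)
    for t in ["jebena_mid","jebena_small_mid"]: print(t,[ (d["point"],d["confidence"]) for d in spotter.place_of(c,t)])
```

```text
side [ 0.50096297 -0.236981    0.06590353  0.05302141]
neck [ 0.50015547 -0.23742201]
jebena_mid [([0.3607, 0.2457, 0.0899], 0.86), ([0.5008, -0.2378, 0.0974], 0.62)]
jebena_small_mid [([0.7542, -0.0256, 0.0676], 0.83)]
scene [ 0.49963939 -0.24018443  0.06573606  0.05258316]
neck [ 0.49934572 -0.23985134]
jebena_mid [([0.5009, -0.24, 0.0992], 0.91), ([0.3604, 0.246, 0.0841], 0.7)]
jebena_small_mid [([0.7593, -0.0341, 0.0603], 0.97)]
```

View pics/side4.png

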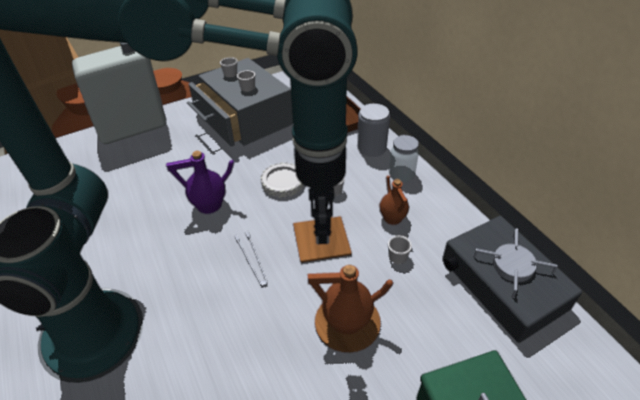

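The pot stands upright in the middle of the round mat at (348,310), the gripper is clear above it, and the small pot is unmoved at (394,205). I hand in the job.

```bash
python3 -c "
from workcell import order
print(order.job_done())"
```

```text
the job is handed in; nothing more can be done
None
```

The larger jebena now stands upright on the round mat, about 2 mm from its centre by camera, with the gripper clear and the smaller jebena where it was; I handed the job in at about 10 s, and no verdict came back.

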